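# Turn a throttle body onto its back in the turn-over cradle and bolt the cradle

### The arm

A 7-joint arm with a two-finger parallel gripper is mounted at the origin on a cart in front of the work surface, level with it; the furniture and walls round the work are solid. World frame = base frame: x ahead of the robot, y to its left, z up, the work surface at z = 0. Lengths are in m, angles in rad, forces in N, time in s.
With the tool pointing down it reaches from about 0.4 to 0.85 m from the base axis. Payload 6.9 kg.
Tool frame: the origin (TCP) lies midway between the tips of the shut fingers; the grasp point (between the pads) lies behind it (ctrl.pinch_z is the z of the grasp point in the tool frame, in m); z points along the fingers, y is the line along which they close (so a half turn about z gives the same grasp; the last joint's range is limited). The gripper opens to 85 mm and grips with 20 to 120 N. Pads are 22 mm wide; open, the fingers measure 114 mm over their backs; the gripper's body (76 mm by 85 mm) begins 54 mm behind the grasp point. The pads swing forward as they close: fully open they stand 13 mm farther back than shut.
Start: joints at [1.403, 0.507, -0.238, 1.5, 0.126, 1.149, -0.155], TCP at [0.169, -0.602, 0.231] pointing down, gripper open.
Joint ranges: [-3.08, 3.08], [-0.24, 2.05], [-1.43, 1.35], [0, 2.5], [-1.52, 4.66], [0.17, 1.96], [-2.89, 2.89]. Speed limits (rad/s): [2.39, 2.39, 3.14, 3.14, 3.14, 3.14, 3.14].

### API

Orientations are given as a unit quaternion [w, x, y, z].
In Python, from station import ctrl, get_state, vision, ticket, models gives the robot as it stands. Calls block until the motion is done:
- ctrl.movep(position, orientation): joint-space move of the TCP to a pose.
- ctrl.movel(position, frame=None, max_speed=0.15): straight line of the TCP; frame=None keeps the orientation; max_speed is the mean speed in m/s.
- ctrl.set_joints(angles): joint-space move.
- ctrl.ungrasp() and ctrl.close_gripper(force=None): open the fingers fully, or close them until they stop; force is the grip in N (None keeps the last).
- ctrl.pause(seconds).
- ctrl.ik(position, orientation): joint angles nearest the present ones, or None.
- get_state(): the state.
- vision.grab_frame(name): name is "scene" or "top" or "wrist"; returns (picture, depth): 384x512x3 uint8, blue, green, red; 384x512 float32, m along the optical axis (not along the pixel's ray), 0 where there is no reading.
- vision.camera_info(name): a dict with "mtx" (3x3 intrinsics, pixels), "dist_coeffs" ([k1, k2, p1, p2, k3] as OpenCV has them; the pictures are not rectified), "R" (3x3) and "t" (3): a world point X has camera coordinates R X + t; the wrist camera has in their place "hand_eye" (4x4, takes a point from camera to tool coordinates, whose origin is the TCP and whose axes are the flange's). Camera axes: x right, y down, z forward; pixel columns grow to the right and rows downward; lengths in m; the calibration is good to about 2 mm. A picture is of the moment at which its call begins: read the wrist's pose just before it. camera_info takes no time and is no camera call.
A pose or a line that the arm cannot do raises ctrl.Unreachable and nothing moves.
- ticket.close_job(): hands the job in; it is judged then, once.
Trained networks look in the newest picture that a camera, given by its name, has taken for a name from the list of things; names that differ only in an ending like _2 or _b are one class to them, and where a whole thing is asked for, a point or a joint stands for the part that bears it (a point fixed in the world has none). Each returns a list of dicts, best first, with "p" (0 to 1); they miss things now and then, are a little off and sometimes report something else, mostly with a low value. They report only what shows in the picture. A call takes as long as a camera call.
- models.recognise(camera, target): "point" ([column, row] in pixels, amid what is visible of it).
- models.masks_of(camera, target): "mask" (384x512 bool, what is visible of it) and "point" ([column, row] in pixels, amid what is visible of it).
The state is a dict: "time": time; "qpos": joint angles; "qd": joint speeds; "tau": joint torques, N m; "tcp_pos": TCP position; "eef_rot": TCP orientation; "contact_force": force on the tool from outside, world axes, zero at the start; "wrist_torque": the same for the moment, N m; "width": finger opening in m; "gripper_force": force on a finger pad.
Only numpy, scipy, OpenCV 4.12 (cv2) and the standard library are available. Lean on these libraries where they do the work, as an engineer would, in place of code of your own. Each camera call takes 0.05 s, during which the arm holds its last target. There are 200 camera calls.

### The job

Turn the white throttle-body casting onto its back in the blue turn-over cradle, so that its gear housing faces up for the cover. First push it along the cradle's floor until it sits right back against the upright back plate, with the cradle still standing as it is; then push high on the casting so that casting and cradle tip over together, away from the robot, all the way down to the stop; then push the red-knobbed lock bolt fully in so that the cradle cannot swing back. Do it all by pushing: do not grip or lift the casting, and leave the other things on the bench alone.

Things in the scene. Friction and masses are not known exactly. Their poses are not given: they have to be found in the camera images.
- fixture: Fixed base: dark steel plate, from 153 mm in front to 137 mm behind, 205 wide, 12 thick; two aluminium cheeks 90 mm either side, 112 high. Origin on the bench under the middle of the pivot axis, which runs along y 40 mm up; x to the back (the way the cradle tips), +y to the lock bolt on the left cheek, z up. Black damper disc on the right.
- cradle_seat (a point): Inner corner of the blue L-shaped cradle and its frame, which turns with it; at the start its axes are the fixture's and it lies 18 mm in front of (-x) and 18 mm above the pivot axis. Floor plate (face z = 0) reaches 134 mm to -x, back plate (face x = 0) 108 mm to +z, both 156 wide. Two black bars 12 mm high on the floor guide the casting along x, 3 mm play a side.
- cradle (a joint): Cradle angle (rad): 0 standing, floor level (start); 1.571 tipped to its rear stop, back plate level. Damped, 0.7 N m s/rad. Balances at about 0.8; short of that it falls back to 0, past it casting and cradle sink to the stop by themselves in a few s. Tipping slowly takes 6 to 10 N on the casting 95 mm above the floor plate, 10 to 13 N at 55 mm.
- casting: White throttle body, loose, 0.55-0.85 kg, 133x94x139 mm, standing on the cradle floor. Origin mid underside, axes as the cradle's. Gear housing, open, faces -x (robot): face at x -55, y -37..25, z 2..114 mm. Its back touches at x +59 (z 36..96): seated, its origin is at x -59, y about 6, z 0 mm in the cradle frame; it starts 10 to 24 mm short of that. Lug on top to 138 mm. 2 to 6 N slides it.
- lock_bolt (a joint): Travel of the lock bolt (m): 0 drawn out, 0.030 fully in; starts at 0 to 0.005, moves with 2 to 4 N, stays where left. Slides to the fixture's -y, 95 mm above the bench, straight above the pivot axis. In, it stands behind the tipped cradle's floor plate and locks it. Pushed in while the cradle stands, it locks that.
- bolt_knob (a point): Middle of the outer end face of the bolt's red round knob (30 mm diameter, 20 long), 95 mm above the bench; with the bolt out it is 178 mm from the pivot's middle along the fixture's +y, with the bolt in 148 mm. Push it towards the fixture's -y. The guide block behind it ends at 126 mm.
- cover_a: Black moulded gear cover, 116 x 73 x 43 mm, loose, on the bench close to the right of the fixture. Origin under its middle. Bystander.
- threadlocker: Dark red squeeze bottle with white spout, 26 x 38 x 112 mm, loose, standing on the bench at the far left. Origin under its middle. Bystander.
- screw_cup: Metal cup with screws, 63 mm diameter, 35 mm high, loose, to the right of the fixture's front. Origin under its middle. Bystander.
- idler_gear: White moulded gear, 36 mm diameter, 20 mm high, loose, on the bench at the left. Origin under its middle. Bystander.

How it is judged:
On the way, in this order (a step that is already met when the one before it is completed fails the run):
1. the casting is pushed back against the back plate, with the cradle still standing (x of casting in the frame of cradle_seat above -0.063 m and value of joint cradle below 0.1 rad), for 0.2 s.
2. cradle and casting are tipped over together, down to the stop (value of joint cradle above 1.52 rad and x of casting in the frame of cradle_seat above -0.066 m), for 0.2 s.
3. the lock bolt is pushed in with the cradle tipped (value of joint lock_bolt above 0.026 m and value of joint cradle above 1.52 rad), for 0.2 s.
At the end, for the whole second after the job is handed in: The cradle is tipped down to its stop (within 0.05 rad), the lock bolt is in (within 4 mm of its stroke), and the casting rests on its back in the cradle, against the back plate (within 5 mm) and the floor plate (within 12 mm), square to it within 0.09 rad, at rest (all of step 3 and x of casting in the frame of cradle_seat above -0.064 m and z of casting in the frame of cradle_seat between -0.008 and 0.012 m and angle between the x axis of casting and the x axis of cradle_seat, either way round below 0.09 rad and linear speed of casting below 0.02 m/s); the robot touches nothing.
It fails at once if the casting is lifted off the cradle's floor plate (over 20 mm) (z of casting in the frame of cradle_seat above 0.02 m).
It fails at once if the casting comes away from the back plate (over 20 mm) while the cradle is tipped, or is pulled forward out of the cradle ((value of joint cradle above 0.5 rad and x of casting in the frame of cradle_seat below -0.079 m) or x of casting in the frame of cradle_seat below -0.115 m).
It fails at once if the gripper is put round the casting, with part of it between the fingers (y of the grasp point in the frame of casting between -0.045 and 0.05 m and z of the grasp point in the frame of casting above 0.01 m and ((x of the grasp point in the frame of casting between -0.05 and 0.058 m and z of the grasp point in the frame of casting below 0.112 m) or (x of the grasp point in the frame of casting between -0.006 and 0.05 m and z of the grasp point in the frame of casting below 0.148 m))).
It fails at once if a bystander (gear cover beside the fixture, bottle, screw cup, idler gear) is moved (over 25 mm) (distance of any of cover_a, threadlocker, screw_cup, idler_gear from where it was at the start of the episode above 0.025 m).
It also fails if it takes over 54 s, if anything falls off the work surface, if the arm or the gripper's body presses on something with over 40 N, if the wrist force passes 120 N, or if a joint passes its speed limit or range.

## Working session

There is one attempt and no reset: what is moved stays moved. The work goes in short steps, each a Python script; the robot and the scene stay as the last script left them, time stands still between calls to the robot, and variables do not carry over. Pictures are saved under pics/ and viewed, at most 10 in all, crops included, and the job is handed in when it is done.

```bash
ls; mkdir -p pics
cat > h.py <<'E'
import numpy as np, cv2
from station import ctrl, get_state, vision, ticket, models
def cam2world(name,pts,depths):
    i=vision.camera_info(name)
    p=cv2.undistortPoints(np.array(pts,float).reshape(-1,1,2),np.array(i["mtx"]),np.array(i["dist_coeffs"])).reshape(-1,2)
    d=np.array(depths).reshape(-1,1)
    c=np.hstack([p*d,d])
    return (c-np.array(i["t"]).reshape(1,3))@np.array(i["R"])
def cloud(name,depth,mask):
    v,u=np.nonzero(mask&(depth>0))
    return cam2world(name,np.c_[u,v],depth[v,u])
E
cat > a.py <<'E'
from h import *
ims=[]
for n in("scene","top"):
    im,d=vision.grab_frame(n); cv2.imwrite(f"pics/{n}0.png",im); np.save(f"{n}0.npy",d)
    for t in("fixture","cradle","casting","lock_bolt","bolt_knob","cover_a","threadlocker","screw_cup","idler_gear"):
        r=models.masks_of(n,t)
        if r:
            m=np.array(r[0]["mask"]); np.save(f"m_{n}_{t}.npy",m); c=cloud(n,d,m)
            if len(c): print(n,t,round(r[0]["p"],2),np.round(r[0]["point"]),len(c),np.round(np.median(c,0),3),np.round(np.percentile(c,2,0),3),np.round(np.percentile(c,98,0),3))
s=get_state(); print(s["time"],s["tcp_pos"],s["eef_rot"],s["width"],ctrl.pinch_z)
E
python3 a.py
```

```text
pics
scene fixture 0.77 [269. 227.] 10003 [ 0.583 -0.332  0.015] [ 0.435 -0.407  0.006] [ 0.705 -0.178  0.166]
scene cradle 0.88 [247. 213.] 2801 [ 0.559 -0.341  0.069] [ 0.428 -0.381  0.012] [ 0.576 -0.228  0.168]
scene casting 0.67 [222. 178.] 3090 [ 0.489 -0.319  0.166] [ 0.43  -0.344  0.079] [ 0.541 -0.253  0.193]
scene lock_bolt 0.62 [287. 150.] 139 [ 0.568 -0.14   0.102] [ 0.55  -0.218  0.002] [ 0.579 -0.081  0.11 ]
scene bolt_knob 0.38 [271. 229.] 9834 [ 0.584 -0.332  0.015] [ 0.436 -0.407  0.009] [ 0.704 -0.183  0.166]
scene cover_a 0.92 [228. 298.] 1559 [ 0.588 -0.491  0.022] [ 0.531 -0.536  0.002] [ 0.635 -0.445  0.045]
scene threadlocker 0.69 [339. 136.] 400 [0.659 0.005 0.048] [ 0.638 -0.004  0.001] [0.676 0.078 0.1  ]
scene screw_cup 0.77 [187. 271.] 705 [ 0.479 -0.475  0.015] [ 0.455 -0.507  0.001] [ 0.511 -0.45   0.036]
top fixture 0.82 [264. 179.] 5975 [ 0.573 -0.288  0.015] [ 0.427 -0.402  0.007] [ 0.702 -0.172  0.166]
top cradle 0.66 [262. 196.] 1727 [ 0.525 -0.293  0.06 ] [ 0.424 -0.379  0.053] [ 0.564 -0.229  0.168]
top casting 0.64 [268. 216.] 1775 [ 0.478 -0.299  0.174] [ 0.425 -0.339  0.089] [ 0.539 -0.253  0.195]
top cover_a 0.65 [332. 184.] 853 [ 0.58  -0.485  0.019] [ 0.531 -0.534  0.001] [ 0.628 -0.441  0.045]
top threadlocker 0.75 [154. 158.] 208 [0.65  0.007 0.061] [ 0.637 -0.004  0.004] [0.669 0.026 0.099]
top screw_cup 0.69 [264. 181.] 6184 [ 0.57  -0.287  0.015] [ 0.424 -0.403  0.006] [ 0.703 -0.172  0.166]
1.0 [ 0.16898829 -0.60170677  0.23128976] [-6.13415085e-06  9.90643692e-01  1.36473716e-01 -1.19950818e-06] 0.08546737997003268 -0.0187
```

Run:
```python
from h import *
# fixture yaw from base plate (z 6..16 mm) in top view, rect
for n in("scene","top"):
    d=np.load(f"{n}0.npy"); m=np.ones(d.shape,bool); c=cloud(n,d,m)
    b=c[(c[:,2]>.008)&(c[:,2]<.016)&(c[:,0]>.38)&(c[:,0]<.75)&(c[:,1]>-.42)&(c[:,1]<-.15)]
    print(n,"base",len(b),cv2.minAreaRect((b[:,:2]*1000).astype(np.float32)))
    for lo,hi,t in((.105,.117,'cheek tops'),(.160,.172,'backplate top')):
        b=c[(c[:,2]>lo)&(c[:,2]<hi)&(c[:,0]>.4)&(c[:,0]<.72)&(c[:,1]>-.42)&(c[:,1]<-.1)]
        if len(b)>10: print(t,len(b),np.round(np.percentile(b,[2,50,98],0),3).tolist())
    m=np.load(f"m_{n}_cradle.npy"); b=cloud(n,d,m); b=b[b[:,2]>.16]
    print("bp",len(b),cv2.minAreaRect((b[:,:2]*1000).astype(np.float32)))
a=cv2.imread("pics/scene0.png"); t=cv2.imread("pics/top0.png")
cv2.imwrite("pics/v1.png",np.hstack([cv2.resize(a[80:340,120:400],None,fx=1.4,fy=1.4),cv2.resize(t[80:340,120:400],None,fx=1.4,fy=1.4)]))
```

```text
scene base 4964 ((552.33203125, -292.48370361328125), (312.7010192871094, 222.73870849609375), 2.618809223175049)
cheek tops 716 [[0.436, -0.395, 0.105], [0.566, -0.312, 0.111], [0.602, -0.133, 0.116]]
backplate top 1004 [[0.43, -0.373, 0.16], [0.52, -0.296, 0.166], [0.567, -0.234, 0.172]]
bp 358 ((560.3682250976562, -303.1149597167969), (11.422801971435547, 149.96002197265625), 2.226916790008545)
top base 2990 ((561.0223388671875, -286.86651611328125), (263.47027587890625, 362.48114013671875), 89.04878234863281)
cheek tops 459 [[0.43, -0.394, 0.106], [0.566, -0.209, 0.111], [0.598, -0.132, 0.116]]
backplate top 818 [[0.429, -0.366, 0.16], [0.51, -0.282, 0.166], [0.566, -0.234, 0.172]]
bp 263 ((512.878173828125, -291.203857421875), (145.47714233398438, 140.01446533203125), 77.5381088256836)
```

View pics/v1.png

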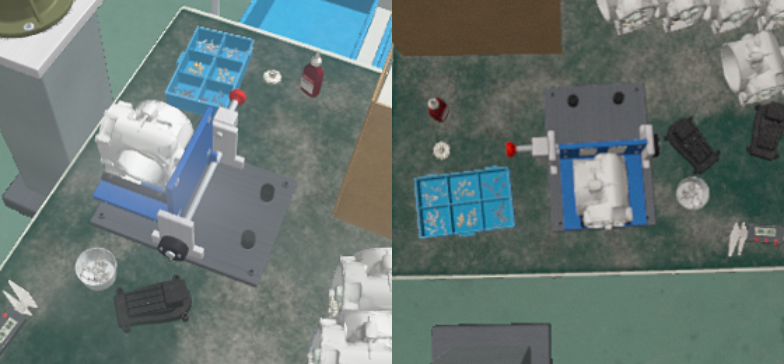

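Run:
```python
from h import *
for n in("scene","top"):
    d=np.load(f"{n}0.npy"); im=cv2.imread(f"pics/{n}0.png").astype(int)
    F=np.load(f"m_{n}_fixture.npy"); c=cloud(n,d,F)
    b=c[(c[:,2]>.006)&(c[:,2]<.018)&(c[:,0]>.6)]
    r=cv2.minAreaRect((b[:,:2]*1000).astype(np.float32)); print(n,"rear base",len(b),np.round(cv2.boxPoints(r)).tolist(),r[2])
    bl=(im[...,0]>im[...,2]+50)&(im[...,0]>90); c=cloud(n,d,bl)
    b=c[(c[:,2]>.162)&(c[:,2]<.17)&(c[:,0]>.53)&(c[:,0]<.6)&(c[:,1]>-.42)&(c[:,1]<-.19)]
    p=np.polyfit(b[:,1],b[:,0],1); print("bp top",len(b),p,np.round(np.percentile(b,[1,50,99],0),4).tolist())
    rd=(im[...,2]>im[...,0]+80)&(im[...,2]>im[...,1]+80); c=cloud(n,d,rd)
    b=c[(c[:,2]>.06)&(c[:,2]<.13)&(c[:,0]>.5)&(c[:,0]<.63)&(c[:,1]<-.05)]
    if len(b): print("knob",len(b),np.round(np.percentile(b,[3,50,97],0),4).tolist())
    m=np.load(f"m_{n}_casting.npy"); b=cloud(n,d,m); b=b[(b[:,2]>.1)&(b[:,2]<.21)]
    for lo,hi in((.1,.13),(.13,.16),(.16,.18),(.18,.21)):
        q=b[(b[:,2]>lo)&(b[:,2]<hi)]
        if len(q): print("cast",lo,len(q),np.round(np.percentile(q,[2,50,98],0),4).tolist())
    c=cloud(n,d,np.ones(d.shape,bool)); t=c[(c[:,0]>.35)&(c[:,0]<.58)&(c[:,1]>-.18)&(c[:,1]<.1)&(c[:,2]>.015)]
    if len(t): print("tray",np.round(np.percentile(t,[1,50,99],0),3).tolist())
i=vision.camera_info("scene"); print(-np.array(i["R"]).T@np.array(i["t"]))
```

```text
scene rear base 3582 [[591.0, -194.0], [600.0, -402.0], [714.0, -397.0], [704.0, -189.0]] 2.6187570095062256
bp top 316 [-0.04689828  0.54672056] [[0.5534, -0.3754, 0.1623], [0.5612, -0.3048, 0.1665], [0.5679, -0.2262, 0.1694]]
knob 63 [[0.5575, -0.143, 0.0995], [0.5681, -0.1361, 0.1065], [0.5788, -0.1289, 0.1098]]
cast 0.1 296 [[0.4296, -0.3454, 0.1003], [0.4598, -0.3352, 0.113], [0.5403, -0.2763, 0.1294]]
cast 0.13 428 [[0.4314, -0.3455, 0.1307], [0.5325, -0.3074, 0.1443], [0.5432, -0.2492, 0.1595]]
cast 0.16 1184 [[0.4301, -0.3439, 0.1607], [0.4932, -0.3163, 0.1716], [0.5414, -0.2525, 0.1797]]
cast 0.18 659 [[0.4306, -0.3295, 0.1801], [0.4882, -0.3133, 0.184], [0.5362, -0.2765, 0.1963]]
tray [[0.411, -0.175, 0.015], [0.475, -0.045, 0.031], [0.577, 0.055, 0.11]]
top rear base 2423 [[594.0, -198.0], [602.0, -400.0], [712.0, -395.0], [704.0, -194.0]] 2.33432936668396
bp top 228 [-0.04187781  0.54712511] [[0.5524, -0.3752, 0.1622], [0.5599, -0.2977, 0.1655], [0.5672, -0.227, 0.1694]]
knob 57 [[0.553, -0.144, 0.0992], [0.5636, -0.1347, 0.1063], [0.576, -0.1288, 0.1116]]
cast 0.1 43 [[0.4171, -0.3392, 0.1017], [0.4254, -0.3084, 0.1236], [0.5475, -0.2729, 0.1298]]
cast 0.13 133 [[0.424, -0.3399, 0.1314], [0.4595, -0.268, 0.1523], [0.5475, -0.251, 0.1598]]
cast 0.16 997 [[0.4282, -0.3407, 0.1607], [0.4748, -0.2897, 0.1713], [0.5339, -0.2544, 0.1797]]
cast 0.18 542 [[0.4285, -0.3299, 0.1803], [0.485, -0.3122, 0.1842], [0.5355, -0.2753, 0.1971]]
tray [[0.41, -0.178, 0.015], [0.484, -0.043, 0.036], [0.577, 0.054, 0.111]]
[ 0.79099182 -0.74669961  0.87879254]
```

```bash
cat >> h.py <<'E'
from scipy.spatial.transform import Rotation as Ro
YAW=.044; O=np.array([.571,-.300,0]); B=Ro.from_euler('z',YAW).as_matrix()
def W(p): return O+B@np.array(p,float)      # fixture -> world
def Wc(p,th=0):                              # cradle frame -> world
    x,y,z=np.array(p,float)+[-.018,0,.018]
    return W([x*np.cos(th)+z*np.sin(th),y,-x*np.sin(th)+z*np.cos(th)+.04])
def Q(a,s=1,roll=0):                         # tool z tilted a below the fixture's x
    z=np.array([np.cos(a),0,-np.sin(a)]); y=np.array([0,s,0.]); R=B@np.c_[np.cross(y,z),y,z]
    q=(Ro.from_matrix(R)*Ro.from_euler('z',roll)).as_quat(); return q[[3,0,1,2]]
E
python3 - <<'E'
from h import *
for s in(1,-1):
  for a in(0,.2,.4,.6,.8,1.0,1.2):
    r=[]
    for p in((-.16,0,.05),(-.114,0,.05),(-.114,0,.095)):
        j=ctrl.ik(Wc(p),Q(a,s)); r.append('-' if j is None else 'ok')
    for th in(.4,.8,1.2):
        for da in(0,th):
            j=ctrl.ik(Wc((-.114,0,.095),th),Q(a+da,s)); r.append('-' if j is None else 'ok')
    print(s,a,r)
print("bolt")
for nm,R in(("down",None),):
  for yy in(.21,.178,.148):
    for tilt in(0,.4,.8,1.2):
      z=np.array([0,-np.sin(tilt),-np.cos(tilt)]); 
      for y in(np.array([1.,0,0]),np.array([-1.,0,0])):
        M=B@np.c_[np.cross(y,z),y,z]; q=Ro.from_matrix(M).as_quat()[[3,0,1,2]]
        j=ctrl.ik(W([0,yy,.09]),q); print(yy,tilt,y[0],None if j is None else np.round(j,2))
E
```

```text
1 0 ['-', 'ok', '-', '-', 'ok', 'ok', 'ok', 'ok', 'ok']
1 0.2 ['-', '-', '-', '-', 'ok', 'ok', 'ok', 'ok', 'ok']
1 0.4 ['-', '-', '-', 'ok', 'ok', 'ok', 'ok', 'ok', 'ok']
1 0.6 ['-', 'ok', 'ok', 'ok', 'ok', 'ok', 'ok', 'ok', 'ok']
1 0.8 ['ok', 'ok', 'ok', 'ok', 'ok', 'ok', 'ok', 'ok', 'ok']
1 1.0 ['ok', 'ok', 'ok', 'ok', 'ok', 'ok', 'ok', 'ok', '-']
1 1.2 ['ok', 'ok', 'ok', 'ok', 'ok', 'ok', 'ok', 'ok', '-']
-1 0 ['-', 'ok', '-', '-', 'ok', 'ok', 'ok', 'ok', 'ok']
-1 0.2 ['-', '-', '-', '-', 'ok', 'ok', 'ok', 'ok', 'ok']
-1 0.4 ['-', '-', '-', 'ok', 'ok', 'ok', 'ok', 'ok', 'ok']
-1 0.6 ['-', 'ok', 'ok', 'ok', 'ok', 'ok', 'ok', 'ok', 'ok']
-1 0.8 ['ok', 'ok', 'ok', 'ok', 'ok', 'ok', 'ok', 'ok', 'ok']
-1 1.0 ['ok', 'ok', 'ok', 'ok', 'ok', 'ok', 'ok', 'ok', '-']
-1 1.2 ['ok', 'ok', 'ok', 'ok', 'ok', 'ok', 'ok', 'ok', '-']
bolt
0.21 0 1.0 [ 0.56  0.65 -0.71  1.83  0.54  0.87 -0.37]
0.21 0 -1.0 [-0.5   0.87  1.15  1.84 -0.91  1.08 -2.08]
0.21 0.4 1.0 [ 0.2   0.64 -0.51  1.88  0.86  0.99 -0.8 ]
0.21 0.4 -1.0 [ 0.55  0.9  -1.23  1.88  1.17  1.46  2.06]
0.21 0.8 1.0 [-0.13  0.75 -0.34  1.89 
[... 419 characters left out ...]
1]
0.178 0.8 1.0 [-0.07  0.75 -0.33  1.91  1.09  1.2  -1.1 ]
0.178 0.8 -1.0 [-0.92  1.2   1.32  1.92 -0.54  0.67 -2.66]
0.178 1.2 1.0 [-0.38  0.94 -0.04  1.88  1.13  1.36 -1.28]
0.178 1.2 -1.0 [-0.03  1.03 -0.63  1.87  1.3   1.8   1.72]
0.148 0 1.0 [ 0.64  0.66 -0.68  1.79  0.52  0.88 -0.24]
0.148 0 -1.0 [ 0.14  0.59  0.12  1.79 -0.1   0.76 -2.78]
0.148 0.4 1.0 [ 0.26  0.62 -0.43  1.88  0.86  0.92 -0.68]
0.148 0.4 -1.0 [-0.64  0.91  1.15  1.89 -0.66  0.73 -2.36]
0.148 0.8 1.0 [-0.04  0.74 -0.3   1.93  1.12  1.16 -1.08]
0.148 0.8 -1.0 [ 0.43  1.06 -1.23  1.92  1.4   1.88  1.86]
0.148 1.2 1.0 [-0.36  0.94  0.    1.9   1.16  1.31 -1.28]
0.148 1.2 -1.0 [ 0.02  1.03 -0.63  1.9   1.35  1.79  1.73]
```

Run:
```python
from h import *
ctrl.close_gripper()
ctrl.movep(Wc((-.19,-.006,.14)),Q(.8,1))
s=get_state(); print(s["time"],s["tcp_pos"],np.round(s["qpos"],2),s["contact_force"])
im,d=vision.grab_frame("wrist"); cv2.imwrite("pics/w1.png",im); np.save("w1.npy",d)
im,d=vision.grab_frame("scene"); cv2.imwrite("pics/s1.png",im)
cv2.imwrite("pics/v2.png",np.hstack([cv2.imread("pics/w1.png")[:, :400],im[60:,:400][:324].copy() if 0 else im[:,0:400]]))
# wrist cloud of the casting face in cradle frame
i=vision.camera_info("wrist"); d=np.load("w1.npy"); v,u=np.nonzero(d>0)
p=cv2.undistortPoints(np.c_[u,v].astype(float).reshape(-1,1,2),np.array(i["mtx"]),np.array(i["dist_coeffs"])).reshape(-1,2)
z=d[v,u][:,None]; c=np.c_[p*z,z,np.ones(len(z))]@np.array(i["hand_eye"]).T
q=np.array(s["eef_rot"]); R=Ro.from_quat(q[[1,2,3,0]]).as_matrix(); w=c[:,:3]@R.T+s["tcp_pos"]
f=(w-O)@B-[-.018,0,.058]
for zl in np.arange(0,.13,.02):
    row=[]
    for yl in np.arange(-.05,.05,.01):
        k=(abs(f[:,2]-zl-.01)<.01)&(abs(f[:,1]-yl-.005)<.005)&(f[:,0]>-.16)
        row.append(int(1000*np.median(f[k,0])) if k.sum()>3 else None)
    print(round(zl,2),row)
```

```text
3.4917 [ 0.36352158 -0.31535503  0.19801079] [ 0.41  0.54  1.15  2.38 -1.43  1.3  -2.13] [ 0.11947729 -0.1455513   0.36783979]
0.0 [-119, -127, -124, -127, -127, -126, -117, -127, -126, -117]
0.02 [None, -126, -123, -128, -130, -128, -112, -119, -126, -97]
0.04 [-126, -126, -110, -124, -128, -126, -121, -111, -128, -108]
0.06 [-125, -120, -109, -117, -129, -127, -111, -109, -126, -109]
0.08 [1, -126, -109, -109, -109, -109, -110, -118, -127, -103]
0.1 [1, -120, -126, -109, -109, -109, -126, -102, -89, -82]
0.12 [None, None, None, 2136, None, None, 2137, -74, -68, None]
```

View pics/v2.png

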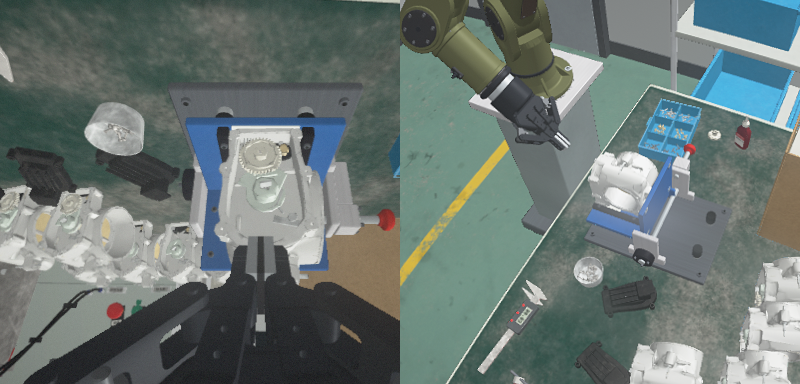

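Run:
```python
from h import *
q=Q(.8,1); z=.035
ctrl.movel(Wc((-.165,0,z)),frame=q,max_speed=.15)
ctrl.movel(Wc((-.142,0,z)),max_speed=.1)
ctrl.pause(.2); f0=np.array(get_state()["contact_force"])
x=-.142; n=0
while x<-.108:
    x+=.0015; ctrl.movel(Wc((x,0,z)),max_speed=.02)
    s=get_state(); f=(np.array(s["contact_force"])-f0)@B
    print(round(x,4),np.round(((np.array(s["tcp_pos"])-O)@B)[0]+.018,4),np.round(f,1),round(s["time"],2))
    n=n+1 if -f[0]>8 else 0
    if n>=1: break
im,d=vision.grab_frame("top"); cv2.imwrite("pics/t2.png",im);np.save("t2.npy",d)
im,d=vision.grab_frame("scene"); cv2.imwrite("pics/s2.png",im);np.save("s2.npy",d)
for nme in("scene","top"):
    r=models.masks_of(nme,"casting"); 
    if r:
        for lab,dd,m in(("before",np.load(nme+"0.npy"),np.load(f"m_{nme}_casting.npy")),("after",np.load(nme[0]+"2.npy"),np.array(r[0]["mask"]))):
            c=(cloud(nme,dd,m)-O)@B-[-.018,0,.058]; c=c[(c[:,2]>.122)&(c[:,2]<.15)]; print(nme,lab,len(c),np.round(np.percentile(c[:,0],[3,50,97]),4))
```

```text
Traceback (most recent call last):
station.Unreachable: the arm cannot follow that straight line within its joint ranges
```

```bash
cat > push1.py <<'E'
from h import *
q=Q(.8,1); z=.035
ctrl.movep(Wc((-.165,0,z)),q)
print(np.round(get_state()["qpos"],2))
try: ctrl.movel(Wc((-.142,0,z)),max_speed=.1)
except Exception as e: print(e); ctrl.movep(Wc((-.142,0,z)),q)
ctrl.pause(.2); f0=np.array(get_state()["contact_force"])
x=-.142
while x<-.108:
    x+=.0015; ctrl.movel(Wc((x,0,z)),max_speed=.02)
    s=get_state(); f=(np.array(s["contact_force"])-f0)@B
    print(round(x,4),np.round(((np.array(s["tcp_pos"])-O)@B)[0]+.018,4),np.round(f,1),round(s["time"],2))
    if abs(f[0])>8: break
im,d=vision.grab_frame("top"); cv2.imwrite("pics/t2.png",im);np.save("t2.npy",d)
im,d=vision.grab_frame("scene"); cv2.imwrite("pics/s2.png",im);np.save("s2.npy",d)
for nme in("scene","top"):
    r=models.masks_of(nme,"casting"); 
    if r:
        for lab,dd,m in(("before",np.load(nme+"0.npy"),np.load(f"m_{nme}_casting.npy")),("after",np.load(nme[0]+"2.npy"),np.array(r[0]["mask"]))):
            c=(cloud(nme,dd,m)-O)@B-[-.018,0,.058]; c=c[(c[:,2]>.122)&(c[:,2]<.15)]; print(nme,lab,len(c),np.round(np.percentile(c[:,0],[3,50,97]),4))
E
python3 push1.py
```

```text
[ 1.82  0.86 -1.22  2.47  2.5   0.28  0.1 ]
-0.1405 -0.1406 [-0.7 -0.7 -0.2] 7.7
-0.139 -0.1389 [-0.1 -0.4 -1.1] 7.95
-0.1375 -0.1374 [ 0.5  0.9 -0.7] 8.2
-0.136 -0.1359 [ 1.1 -0.4 -1. ] 8.45
-0.1345 -0.1344 [ 0.2 -0.9  0.3] 8.7
-0.133 -0.1329 [ 0.3 -0.1 -1. ] 8.95
-0.1315 -0.1316 [-1.2 -0.4 -0.9] 9.2
-0.13 -0.1303 [-3.4 -0.1 -0.2] 9.45
-0.1285 -0.1288 [-4.3  0.  -0.5] 9.7
-0.127 -0.1272 [-3.2  0.6 -0.4] 9.95
-0.1255 -0.1256 [-3.9 -0.3 -2.4] 10.2
-0.124 -0.124 [-3.1 -0.3 -2.3] 10.45
-0.1225 -0.1225 [-2.1 -0.  -1.8] 10.7
-0.121 -0.1209 [-2.  -1.  -2.2] 10.95
-0.1195 -0.1194 [-1.4  0.1 -2.4] 11.2
-0.118 -0.1179 [-1.3 -0.5 -1.2] 11.45
-0.1165 -0.1171 [-9.1  0.4  3.6] 11.7
scene before 659 [-0.1212 -0.0648 -0.0185]
scene after 677 [-0.1066 -0.0503 -0.0038]
top before 542 [-0.1235 -0.0678 -0.0196]
top after 546 [-0.1083 -0.0541 -0.0055]
```

```bash
cat > push2.py <<'E'
from h import *
q=Q(.8,1); zc=.055
ctrl.pause(.3)
ctrl.movel(Wc((-.130,0,.035)),max_speed=.05); ctrl.pause(.1)
f0=np.array(get_state()["contact_force"])
ctrl.movel(Wc((-.130,0,zc)),max_speed=.08)
def go(x,th,sp=.05):
    a=.8+th
    try: ctrl.movel(Wc((x,0,zc),th),frame=Q(a,1),max_speed=sp)
    except ctrl.Unreachable:
        j=ctrl.ik(Wc((x,0,zc),th),Q(a,1))
        if j is None: print("unreach",th); return False
        dj=np.abs(np.array(j)-get_state()["qpos"]).max()
        if dj>.4: print("jump",th,dj); return False
        ctrl.set_joints(j)
    s=get_state(); f=(np.array(s["contact_force"])-f0)@B
    print(round(x,4),round(th,2),np.round(f,1),round(s["time"],2),np.round(s["qpos"],2)); return True
for x in np.arange(-.124,-.110,.002):
    if not go(x,0,.03): break
    f=(np.array(get_state()["contact_force"])-f0)@B
    if abs(f[0])>4: break
x=min(x+.001,-.114)
ok=True
for th in np.arange(.05,.26,.05):
    ok=go(x,th)
    if not ok: break
im,d=vision.grab_frame("scene"); cv2.imwrite("pics/s3.png",im[40:380,100:420])
E
python3 push2.py
```

```text
-0.124 0 [ 0.4 -0.1  0.4] 13.47 [ 1.73  0.81 -1.22  2.41  2.44  0.25  0.08]
-0.122 0 [0.7 0.9 0.6] 13.72 [ 1.73  0.81 -1.22  2.41  2.44  0.25  0.08]
-0.12 0 [-0.3 -0.   0.6] 13.97 [ 1.72  0.81 -1.22  2.41  2.43  0.25  0.08]
-0.118 0 [ 0.1 -0.2  0.5] 14.22 [ 1.72  0.81 -1.21  2.4   2.43  0.25  0.08]
-0.116 0 [-8.5 -0.1  5.6] 14.47 [ 1.71  0.81 -1.21  2.4   2.43  0.25  0.08]
-0.115 0.05 [-13.5  -0.3   2.3] 14.78 [ 1.66  0.72 -1.15  2.37  2.29  0.18  0.16]
-0.115 0.1 [-14.5   1.6   5.2] 15.37 [ 1.64  0.69 -1.17  2.33  1.78  0.18  0.63]
-0.115 0.15 [-14.5   1.6   6.3] 15.88 [ 1.6   0.65 -1.15  2.29  1.33  0.19  1.03]
-0.115 0.2 [-22.6   3.5  14.8] 16.18 [ 1.62  0.68 -1.26  2.24  1.17  0.34  1.15]
-0.115 0.25 [-25.5   2.5  19.6] 16.48 [ 1.6   0.69 -1.31  2.19  1.07  0.46  1.22]
```

View pics/s3.png

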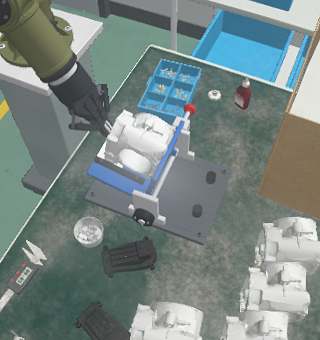

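```bash
cat > push3.py <<'E'
from h import *
import sys
x,zc,th,a0=-.115,.055,.25,.8
f0=np.array([0.,0,0])
def go(sp=.05):
    try: ctrl.movel(Wc((x,0,zc),th),frame=Q(a0+th,1),max_speed=sp)
    except ctrl.Unreachable:
        j=ctrl.ik(Wc((x,0,zc),th),Q(a0+th,1))
        if j is None: print("unreach",th); return None
        dj=np.abs(np.array(j)-get_state()["qpos"]).max()
        if dj>.4: print("jump",th,dj); return None
        ctrl.set_joints(j)
    s=get_state(); f=(np.array(s["contact_force"])-f0)@B
    c,sn=np.cos(th),np.sin(th)
    fn=-(f[0]*c-f[2]*sn); ft=f[0]*sn+f[2]*c
    print(round(th,2),round(zc,4),"fn %.1f ft %.1f"%(fn,ft),round(s["time"],2),np.round(s["qpos"],2)); return fn,ft
zc+=.002; r=go(.02); zc+=.001; r=go(.02)
while th<1.0:
    if r is None or r[0]>45: break
    zc+=float(np.clip(r[1]*.00015,-.001,.002)); th+=.05; r=go()
    if r and r[0]<1.5 and th>.75: break
im,d=vision.grab_frame("scene"); cv2.imwrite("pics/s4.png",im[40:380,100:420])
E
python3 push3.py
```

```text
0.25 0.057 fn 15.5 ft 4.3 16.78 [ 1.6   0.69 -1.32  2.19  1.07  0.46  1.22]
0.25 0.058 fn 9.7 ft 0.6 17.03 [ 1.6   0.69 -1.32  2.19  1.06  0.46  1.23]
0.3 0.0581 fn 14.1 ft 4.6 17.34 [ 1.57  0.69 -1.34  2.14  0.99  0.55  1.27]
0.35 0.0588 fn 13.8 ft 5.0 17.66 [ 1.54  0.69 -1.35  2.08  0.93  0.64  1.31]
0.4 0.0595 fn 13.3 ft 5.0 17.98 [ 1.5   0.7  -1.35  2.03  0.88  0.72  1.33]
0.45 0.0603 fn 11.5 ft 4.6 18.29 [ 1.45  0.7  -1.34  1.97  0.85  0.81  1.35]
0.5 0.061 fn 10.3 ft 4.8 18.61 [ 1.4   0.7  -1.33  1.92  0.82  0.89  1.36]
0.55 0.0617 fn 9.8 ft 4.1 18.93 [ 1.35  0.71 -1.31  1.86  0.79  0.97  1.37]
0.6 0.0623 fn 8.4 ft 5.1 19.24 [ 1.3   0.72 -1.29  1.8   0.77  1.04  1.38]
0.65 0.0631 fn 6.6 ft 3.3 19.56 [ 1.25  0.73 -1.27  1.74  0.76  1.12  1.39]
0.7 0.0636 fn 6.0 ft 2.7 19.88 [ 1.19  0.74 -1.25  1.68  0.75  1.2   1.4 ]
0.75 0.064 fn 3.4 ft 2.6 20.19 [ 1.14  0.76 -1.22  1.62  0.74  1.27  1.41]
0.8 0.0644 fn -0.2 ft 0.1 20.51 [ 1.08  0.78 -1.19  1.55  0.73  1.35  1.42]
```

View pics/s4.png

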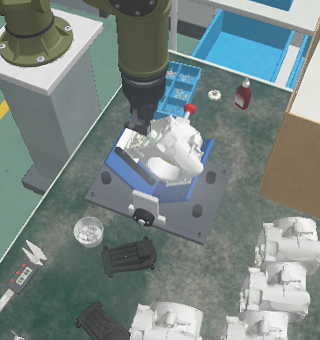

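```bash
sed -e 's/^x,zc,th.*/x,zc,th,a0=-.115,.0645,.8,.8/' -e '/^zc+=.002/,$d' push3.py > push4.py
cat >> push4.py <<'E'
for th in (.85,.9,.95,1.0):
    if go() is None: break
p=np.array(get_state()["tcp_pos"]); ctrl.movel(p+B@[-.05,0,.1],max_speed=.15)
ctrl.pause(2.5); print(get_state()["time"],get_state()["qpos"])
im,d=vision.grab_frame("scene"); np.save("s5.npy",d)
cv2.imwrite("pics/s5.png",cv2.resize(im[60:320,120:400],None,fx=1.6,fy=1.6))
bl=(im[...,0].astype(int)>im[...,2].astype(int)+50)&(im[...,0]>90)
c=(cloud("scene",d,bl)-O)@B; b=c[(abs(c[:,1])<.1)&(c[:,0]>-.08)&(c[:,0]<.14)&(c[:,2]>.01)]
print(np.round(np.percentile(b,[2,50,98],0),3))
E
python3 push4.py
```

```text
0.85 0.0645 fn 0.2 ft -0.1 20.87 [ 1.03  0.8  -1.17  1.49  0.73  1.43  1.42]
0.9 0.0645 fn 0.1 ft -0.3 21.18 [ 0.98  0.82 -1.14  1.42  0.73  1.5   1.43]
0.95 0.0645 fn -0.9 ft -0.1 21.48 [ 0.93  0.84 -1.12  1.35  0.73  1.57  1.44]
1.0 0.0645 fn -0.1 ft 0.1 21.79 [ 0.88  0.87 -1.09  1.29  0.73  1.64  1.46]
25.1833 [ 0.95649971  0.73625567 -1.14621831  1.26242298  0.64685967  1.76094011
  1.51742429]
[[ 0.011 -0.077  0.055]
 [ 0.04  -0.054  0.06 ]
 [ 0.125  0.066  0.194]]
```

View pics/s5.png

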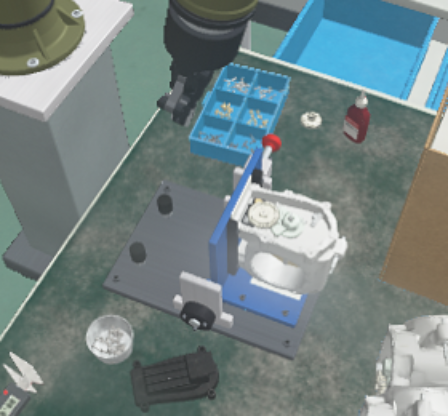

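```bash
cat > bolt.py <<'E'
from h import *
z=np.array([0,0,-1.]); y=np.array([1.,0,0]); q=Ro.from_matrix(B@np.c_[np.cross(y,z),y,z]).as_quat()[[3,0,1,2]]
print(get_state()["tcp_pos"], ctrl.ik(W([0,.235,.26]),q))
ctrl.movep(W([0,.225,.26]),q)
ctrl.movel(W([0,.215,.085]),max_speed=.12)
im,d=vision.grab_frame("scene"); cv2.imwrite("pics/s6.png",cv2.resize(im[60:320,120:400],None,fx=1.6,fy=1.6))
ctrl.pause(.2); f0=np.array(get_state()["contact_force"])
yy=.205; s=get_state(); print(s["time"],s["qpos"])
while yy>.146:
    yy-=.003; ctrl.movel(W([0,yy,.085]),max_speed=.03)
    s=get_state(); f=(np.array(s["contact_force"])-f0)@B
    print(round(yy,3),np.round(f,1),round(s["time"],2))
    if f[1]>12: break
E
python3 bolt.py
```

```text
[ 0.51857114 -0.30206999  0.29625732] [ 0.58984577  0.47121593 -0.80895879  1.61189755  0.35822874  1.21354466
 -0.24763354]
28.6333 [ 0.5413092   0.65296696 -0.69543768  1.83487351  0.54348525  0.85273453
 -0.37818894]
0.202 [-0.7  1.  -0.9] 29.22
0.199 [ 0.5  0.1 -0.2] 29.47
0.196 [-0.1  0.3 -0.3] 29.72
0.193 [0.5 0.3 0.1] 29.97
0.19 [ 0.4  0.8 -0.3] 30.22
0.187 [ 0.2  1.5 -0.3] 30.47
0.184 [ 0.3  0.9 -0.8] 30.72
0.181 [ 0.4  1.8 -0.9] 30.97
0.178 [ 0.8  1.2 -0.4] 31.22
0.175 [1.  1.8 1.3] 31.47
0.172 [ 0.4 -0.2 -0.1] 31.72
0.169 [1.  1.3 0.3] 31.97
0.166 [0.6 1.2 1.2] 32.22
0.163 [ 0.4  0.6 -0.2] 32.47
0.16 [ 1.5  0.5 -0.2] 32.72
0.157 [-0.7  3.7  0.3] 32.97
0.154 [-0.6 11.2  0.8] 33.22
0.151 [-0.4 17.2  1. ] 33.47
```

View pics/s6.png

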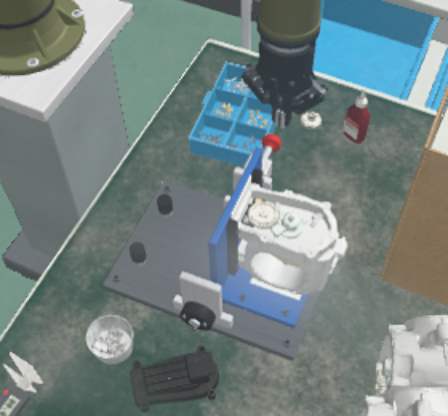

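Run:
```python
from h import *
ctrl.pause(.3)
ctrl.movel(W([0,.215,.085]),max_speed=.1); ctrl.movel(W([0,.225,.26]),max_speed=.15)
ctrl.movel(W([-.12,.2,.32]),max_speed=.15)
for n in("scene","top"):
    im,d=vision.grab_frame(n); i2=im.astype(int)
    rd=(i2[...,2]>i2[...,0]+80)&(i2[...,2]>i2[...,1]+80); c=(cloud(n,d,rd)-O)@B
    b=c[(c[:,2]>.06)&(c[:,2]<.13)&(abs(c[:,0])<.04)&(c[:,1]<.22)]
    if len(b): print(n,"knob",len(b),np.round(np.percentile(b,[3,50,97],0),4).tolist())
    if n=="scene": cv2.imwrite("pics/s7.png",cv2.resize(im[60:320,120:400],None,fx=1.6,fy=1.6))
s=get_state(); print(s["time"],s["contact_force"])
```

```text
scene knob 33 [[0.0005, 0.1348, 0.0989], [0.0072, 0.14, 0.1071], [0.0163, 0.1454, 0.111]]
top knob 54 [[-0.0104, 0.13, 0.0985], [0.0005, 0.1373, 0.1069], [0.0133, 0.1435, 0.1119]]
37.0333 [ 0.27708957 -0.53016283 -0.87060094]
```

View pics/s7.png

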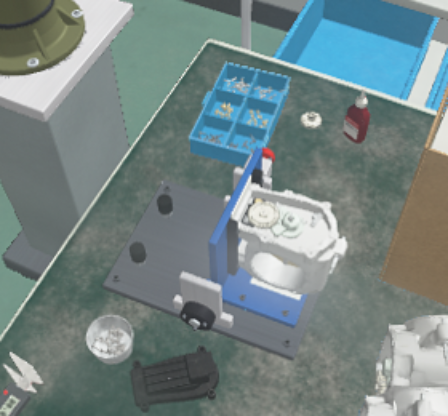

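The knob (now about (266,155) in the crop) is pushed in: its end face measures about 146 mm, against 148 mm when fully in. The casting lies on its back against the plate, with the gear housing facing up. The bystanders have not moved.

```bash
python3 -c "
from station import ticket
print(ticket.close_job())"
```

```text
the job is handed in; nothing more can be done
None
```

The job is handed in at about 37 s of the 54 s allowed: the last camera pictures show the casting on its back at the stop, the lock bolt fully in and the bystanders where they were, but the hand-in returned no verdict.

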